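# Tip two crates to find the stamped one and push it to the dispatch line

### The arm

A 6-joint arm with a two-finger parallel gripper is mounted at the origin on a cart in front of the work surface, level with it; the furniture and walls round the work are solid. World frame = base frame: x ahead of the robot, y to its left, z up, the work surface at z = 0. Lengths are in m, angles in rad, forces in N, time in s.
With the tool pointing down it reaches from about 0.375 to 0.975 m from the base axis. Payload 3.8 kg.
Tool frame: the origin (TCP) lies at the very end of the fingers, on their centre line; the grasp point (between the pads) lies 19 mm behind it; z points along the fingers, y is the direction in which the jaws open and shut (so a half turn about z gives the same grasp; the last joint's range is limited). The gripper opens to 85 mm and grips with 20 to 120 N. Pads are 22 mm wide; open, the fingers measure 114 mm over their backs; the gripper's body (76 mm by 85 mm) begins 54 mm behind the grasp point. The pads swing forward as they close: fully open they stand 13 mm farther back than shut.
Start: joints at [-1.244, 0.264, 1.604, -0, 1.274, -0.037], TCP at [0.24, -0.631, 0.231] pointing down, gripper open.
Joint ranges: [-2.63, 2.63], [-0.94, 2.18], [0.31, 2.57], [-1.31, 4.45], [0, 2.66], [-2.55, 2.55]. Speed limits (rad/s): [2.57, 2.57, 3.14, 3.14, 3.14, 3.14].

### API

Orientations are given as a rotation vector (axis times angle).
In Python, from workcell import status, read_camera, camera_info, order gives the robot as it stands.
- The arm moves only by the tool move_arm, never from a script. Its argument "deltas" is a list of rows, each a list of 3 entries, a list of its own where there are three numbers: the turn, a rotation vector about the world's x, y, z as a fraction of full scale, then the shift along the world's x, y, z as a fraction of full scale, then the closure, from -1 (fully open) to 1 (shut), so that 0 is half open. A call has 1 to 20 rows; each row is the pose to reach, as a shift and turn from the pose commanded when the call began; what a row does not reach only later rows make up. Full scale, the value 1, is 0.1 m for a shift and pi/2 rad for a turn. A row lasts 1/8 s, in which the tool goes at most 62.5 mm and 10.7 degrees, less where a joint would pass 70% of its speed; a pose out of reach is approached as far as the arm can. A call with a number of a shift or a turn outside -1 to 1 is refused whole. A call with a gripper value outside its range is refused whole. The fingers move at their own pace and stop on an object; "grip_force" is the grip in N (left out, the last holds). Time passes only in rows, so rows that repeat a pose let the fingers close. It gives the time, the measured TCP pose, the force and the opening at its end, in the units of the state.
- status.read_state(): the state, without advancing time (a new reading comes with each control period).
- read_camera(name): name is "scene" or "top" or "wrist"; returns (picture, depth): 420x560x3 uint8, red, green, blue; 420x560 float32, m along the optical axis (not along the pixel's ray), 0 where there is no reading.
- camera_info(name): a dict with "K" (3x3 intrinsics, pixels), "D" ([k1, k2, p1, p2, k3] as OpenCV has them; the pictures are not rectified), "R" (3x3) and "t" (3): a world point X has camera coordinates R X + t. Camera axes: x right, y down, z forward; pixel columns grow to the right and rows downward; lengths in m; the calibration is good to about 2 mm. A picture is of the moment at which its call begins: read the wrist's pose just before it. camera_info takes no time and is no camera call; for the wrist camera it gives the pose at the moment of the call.
- order.finish_job(): hands the job in, once; it reports no verdict.
The state is a dict: "time": time; "q": joint angles; "joint_vel": joint speeds; "joint_torque": joint torques, N m; "tool_pos": TCP position; "tcp_rot": TCP orientation; "wrist_force": force on the tool from outside, world axes, zero at the start; "torque": the same for the moment, N m; "width": opening from 0.0 (shut) to 1.0 (fully open).
Only numpy, scipy, OpenCV 4.12 (cv2) and the standard library are available. Lean on these libraries where they do the work, as an engineer would, in place of code of your own. Each camera call takes 0.05 s, during which the arm holds its last target. There are 200 camera calls.

### The job

First tip both small wooden crates over, each away from you onto its far side, so that both undersides face you. One underside carries a round stamp: push that crate along the bench, still lying as it fell, until its open end lies on the black dispatch line, and leave the other lying where it fell, short of the line. Work with the fingertips only: pick nothing up, and do not disturb the vial, the stopper or the dish.

Things in the scene. Friction and masses are not known exactly. Their poses are not given: they have to be found in the camera images.
- stamped_crate: open-topped empty light wooden box standing upright, 34 (x) x 46 (y) x 75 (z) mm, about 0.12 kg, left or right of the blank one. Underside: black printed ring, 27 mm, with a bar. Origin at the underside's centre; z to the open rim; x away from the robot. Pushed near the rim it tips about its far bottom edge, falls past 25 deg and lies 34 mm high, x down, z away from the robot
- blank_crate: the same box, with a bare underside; origin and axes as for the stamped one; it stands beside it at the start, centres about 80 mm apart in y, up to 40 mm in x. Both stand on the light grey worktop, 2.6 mm above the black one at z = 0
- stamped_middle (a point): centre of the stamped crate, 37.5 mm above its underside along its z
- blank_middle (a point): centre of the blank crate, 37.5 mm above its underside along its z
- stamped_rim (a point): centre of the open end (rim) of the stamped crate, 75 mm from its underside along its z
- blank_rim (a point): centre of the open end (rim) of the blank crate, 75 mm from its underside along its z
- line: dispatch line: a flat strip of black tape across the bench beyond the crates, 24 mm wide (its x, away from the robot) and 150 mm long (its y); not solid, about 2 mm above the bench to the eye, nothing stops a crate there. Origin at its centre, on the bench. The middle of the crate's open end is to come to rest on it
- vial: bystander: capped glass sample vial with a blue cap, 27 mm diameter, 58 mm high, standing to the right of the crates; origin at the centre of its underside
- stopper: bystander: red-brown rubber stopper, 35 mm diameter, 26 mm high, to the left of the crates; origin at the centre of its underside
- petri: bystander: glass petri dish, 62 mm diameter, 13 mm high, on the bench right of the vial; origin at the centre of its underside

How it is judged:
By the outcome, as a careful person would: the job done as asked, in the order asked, and still so for the second after the job is handed in, with the robot touching nothing.
It also fails if it takes over 54 s, if anything falls off the work surface, if the arm or the gripper's body presses on something with over 40 N, if the wrist force passes 120 N, or if a joint passes its speed limit or range.

## Working session

There is one attempt and no reset: what is moved stays moved. The work goes in short steps, Python scripts to look and compute and a tool call to move; the robot and the scene stay as the last step left them, time stands still between calls to the robot, and variables do not carry over. Pictures are saved under pics/ and viewed, about 8 in all and at most 12, crops included, and the job is handed in when it is done.

Besides the shell and the picture viewer there is one more tool, called after "Emit:" by a JSON object that holds its "op" and its "data", one argument or row to a line. move_arm: Moves the arm, as the interface text tells. Its arguments: {"type":"object","properties":{"deltas":{"type":"array","items":{"type":"array"}},"grip_force":{"type":"number"}},"required":["deltas"]}

```bash
ls; mkdir -p pics; cat > h.py <<'E'
import numpy as np,cv2
from workcell import status,read_camera,camera_info,order
def save(n,name):
    p,d=read_camera(n); cv2.imwrite(f'pics/{name}.png',p[:,:,::-1]); np.save(f'pics/{name}.npy',d); return p,d
def world(n,uv,d,ci=None):
    ci=ci or camera_info(n);K=np.array(ci['K']);R=np.array(ci['R']);t=np.array(ci['t']).ravel()
    u=cv2.undistortPoints(np.array(uv,float).reshape(-1,1,2),K,np.array(ci['D'],float)).reshape(-1,2)
    P=np.c_[u,np.ones(len(u))]*np.asarray(d).reshape(-1,1)
    return (P-t)@R
def cloud(n,d):
    vv,uu=np.nonzero(d>0); return world(n,np.c_[uu,vv],d[vv,uu]),uu,vv
def plane(n,uv,z):
    ci=camera_info(n);R=np.array(ci['R']);t=np.array(ci['t']).ravel()
    a=world(n,uv,np.ones(len(uv)));c=-R.T@t;r=a-c
    return c+r*((z-c[2])/r[:,2])[:,None]
E
python3 - <<'E'
from h import *
a,_=save('scene','s0');b,_=save('top','t0')
print(status.read_state())
for n in('scene','top'):
    c=camera_info(n);print(n,-np.array(c['R']).T@np.array(c['t']).ravel())
E
```

```text
pics
{'time': 0.1, 'q': array([-1.24389472e+00,  2.64684291e-01,  1.60526367e+00,  6.10036407e-06,
        1.27372121e+00, -3.68863072e-02]), 'joint_vel': array([ 1.75267304e-05, -1.87199107e-03, -3.58147462e-03, -3.77715102e-04,
        6.79471383e-05,  1.10508650e-03]), 'joint_torque': array([ 3.46551478e-04, -5.16707003e+01, -3.68590736e+01, -1.20449149e-04,
        6.25062399e-03, -6.21787422e-06]), 'tool_pos': array([ 0.23996669, -0.63017751,  0.23006801]), 'tcp_rot': array([-3.08774417e+00, -5.67916277e-01,  4.61960483e-04]), 'wrist_force': array([0.7082691 , 0.17384721, 0.14306612]), 'torque': array([0.00872447, 0.00380507, 0.01535163]), 'width': 0.9984321353048023}
scene [-0.1174718  -0.72029776  0.61723803]
top [0.33720617 0.14468455 1.01460424]
```

View pics/s0.png

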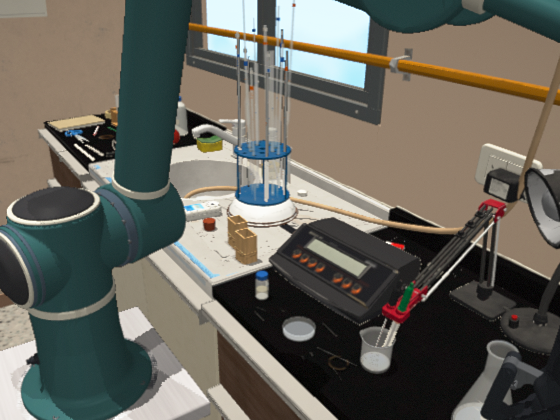

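View pics/t0.png

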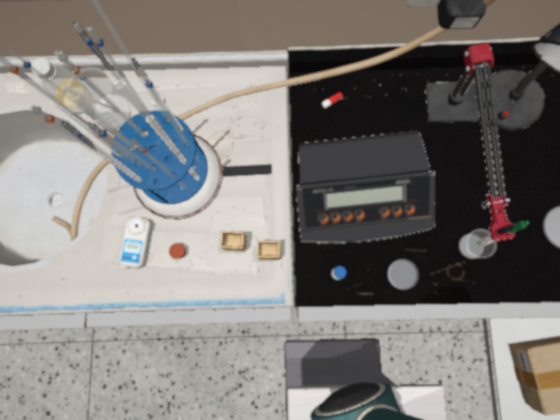

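The scene and top views show the crates at top pixels (233,241) and (269,250), the line at about (222–271,170), the stopper at (177,251), the vial at (339,272) and the balance right of x=298. Next I measure these positions.

```bash
python3 - <<'E'
from h import *
im=cv2.imread('pics/t0.png');d=np.load('pics/t0.npy')
cv2.imwrite('pics/t0c.png',cv2.resize(im[140:300,160:360],None,fx=4,fy=3.75*4/3.75,interpolation=cv2.INTER_CUBIC)[:600])
P,u,v=cloud('top',d)
m=(u>200)&(u<290)&(v>225)&(v<265)&(P[:,2]>.06)&(P[:,2]<.1)
for s in (u<251,u>251):
    q=P[m&s];print('rim',len(q),np.percentile(q,[2,98],axis=0).round(4).tolist(),np.median(q[:,2]))
print('line',plane('top',[(222,170),(271,170),(222,166),(222,175),(271,166),(271,175)],.0046).round(4).tolist())
for n,uv,z in(('stop',(177,251),.0286),('vial',(339,272),.058),('dish',(403,274),.013)):print(n,plane('top',[uv],z).round(3))
for uv in((250,215),(233,205),(270,205)): print(uv,world('top',[uv],d[uv[1],uv[0]]).round(4))
# tall things
for x0 in np.arange(.3,.8,.05):
    print(round(x0,2),[ (round(y0,2),round(float(P[k][:,2].max()),2)) for y0 in np.arange(0.0,.4,.05) if (k:=(P[:,0]>x0)&(P[:,0]<x0+.05)&(P[:,1]>y0)&(P[:,1]<y0+.05)).any()])
E
```

```text
rim 169 [[0.4334, 0.2408, 0.061], [0.4683, 0.2873, 0.0794]] 0.0750779419280303
rim 153 [[0.4131, 0.1679, 0.0646], [0.448, 0.2127, 0.0795]] 0.07520971313810226
line [[0.6166, 0.294, 0.0046], [0.6134, 0.1839, 0.0046], [0.6259, 0.294, 0.0046], [0.605, 0.294, 0.0046], [0.6227, 0.1837, 0.0046], [0.6018, 0.1841, 0.0046]]
stop [[0.435 0.386 0.029]]
vial [[0.381 0.048 0.058]]
dish [[ 0.375 -0.091  0.013]]
(250, 215) [[0.5126 0.2324 0.0026]]
(233, 205) [[0.5359 0.2697 0.0038]]
(270, 205) [[0.5336 0.1877 0.0039]]
0.3 [(np.float64(0.0), 0.0), (np.float64(0.05), 0.0), (np.float64(0.1), 0.01), (np.float64(0.15), 0.01), (np.float64(0.2), 0.01), (np.float64(0.25), 0.01), (np.float64(0.3), 0.01), (np.float64(0.35), 0.01)]
0.35 [(np.float64(0.0), 0.06), (np.float64(0.05), 0.06), (np.float64(0.1), 0.01), (np.float64(0.15), 0.01), (np.float64(0.2), 0.01), (np.float64(0.25), 0.01), (np.float64(0.3), 0.01), (np.float64(0.35), 0.01)]
0.4 [(np.float64(0.0), 0.04), (np.float64(0.05), 0.04), (np.float64(0.1), 0.04), (np.float64(0.15), 0.08), (np.float64(0.2), 0.08), (np.float64(0.25), 0.08), (np.float64(0.3)
[... 791 characters left out ...]
p.float64(0.25), 0.02), (np.float64(0.3), 0.47), (np.float64(0.35), 0.56)]
0.65 [(np.float64(0.0), 0.09), (np.float64(0.05), 0.08), (np.float64(0.1), 0.08), (np.float64(0.15), 0.01), (np.float64(0.2), 0.01), (np.float64(0.25), 0.01), (np.float64(0.3), 0.2), (np.float64(0.35), 0.54)]
0.7 [(np.float64(0.0), 0.0), (np.float64(0.05), 0.0), (np.float64(0.1), 0.01), (np.float64(0.15), 0.01), (np.float64(0.2), 0.01), (np.float64(0.25), 0.01), (np.float64(0.3), 0.01), (np.float64(0.35), 0.02)]
0.75 [(np.float64(0.0), 0.02), (np.float64(0.05), 0.02), (np.float64(0.1), 0.01), (np.float64(0.15), 0.02), (np.float64(0.2), 0.02), (np.float64(0.25), 0.02), (np.float64(0.3), 0.02), (np.float64(0.35), 0.02)]
```

View pics/t0c.png

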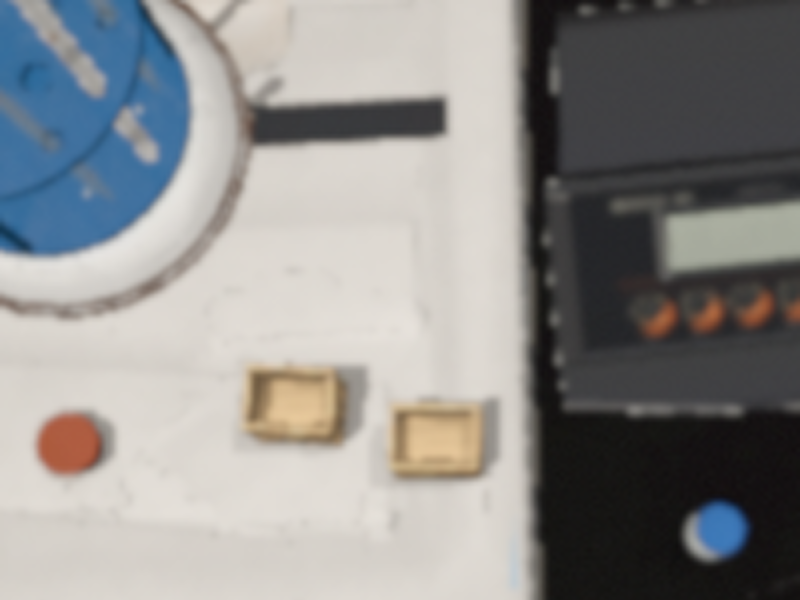

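```bash
python3 - <<'E'
from h import *
from scipy.spatial.transform import Rotation as Ro
s=status.read_state();c=camera_info('wrist');p=-np.array(c['R']).T@np.array(c['t']).ravel()
T=Ro.from_rotvec(s['tcp_rot']).as_matrix();print('cam in tool',T.T@(p-s['tool_pos']),(T.T@np.array(c['R']).T)[:,2])
P=np.r_[cloud('top',np.load('pics/t0.npy'))[0],cloud('scene',np.load('pics/s0.npy'))[0]]
for a,b in((.012,.05),(.05,.15),(.15,.25),(.25,.35),(.35,.6)):
    m=(P[:,2]>a)&(P[:,2]<b)&(P[:,0]>.49)&(P[:,0]<.72)&(P[:,1]>.12)&(P[:,1]<.45);q=P[m]
    if len(q):
        r=np.hypot(q[:,0]-.45,q[:,1]-.26);i=np.argsort(r)[:4];j=np.argsort(q[:,1])[:3];print(a,len(q),q[i].round(3).tolist(),q[j].round(3).tolist())
m=(P[:,2]>.03)&(P[:,2]<.12)&(P[:,0]>.42)&(P[:,0]<.7)&(P[:,1]>.05)&(P[:,1]<.16);print('balance ymax',np.percentile(P[m][:,1],[90,98,99.5]),'z',P[m][:,2].max())
q=P[(P[:,0]>.55)&(P[:,0]<.7)&(P[:,1]>.27)&(P[:,1]<.36)&(P[:,2]<.08)&(P[:,2]>.006)]
for x in np.arange(.55,.7,.02):
    k=q[abs(q[:,0]-x)<.01]; print(round(x,2),len(k),k[:,1].min().round(3) if len(k) else '')
E
```

```text
cam in tool [ 0.08135172 -0.00021537 -0.1430473 ] [-3.17770765e-01 -8.03243663e-04  9.48167230e-01]
0.012 2939 [[0.535, 0.32, 0.014], [0.535, 0.32, 0.017], [0.527, 0.332, 0.013], [0.525, 0.335, 0.016]] [[0.597, 0.122, 0.05], [0.593, 0.122, 0.047], [0.588, 0.122, 0.041]]
0.05 3499 [[0.545, 0.346, 0.06], [0.554, 0.335, 0.065], [0.558, 0.328, 0.066], [0.541, 0.35, 0.062]] [[0.623, 0.12, 0.094], [0.569, 0.12, 0.095], [0.556, 0.12, 0.092]]
0.15 5444 [[0.548, 0.34, 0.192], [0.541, 0.348, 0.191], [0.543, 0.347, 0.194], [0.554, 0.334, 0.19]] [[0.594, 0.312, 0.192], [0.62, 0.314, 0.192], [0.604, 0.314, 0.192]]
0.25 2907 [[0.549, 0.349, 0.339], [0.549, 0.349, 0.309], [0.547, 0.352, 0.321], [0.549, 0.35, 0.291]] [[0.616, 0.322, 0.349], [0.614, 0.322, 0.324], [0.616, 0.323, 0.285]]
0.35 6729 [[0.545, 0.348, 0.373], [0.546, 0.348, 0.411], [0.546, 0.348, 0.361], [0.544, 0.35, 0.411]] [[0.616, 0.32, 0.433], [0.618, 0.321, 0.383], [0.617, 0.321, 0.435]]
balance ymax [0.11812137 0.12539899 0.12872809] z 0.10151940665274664
0.55 285 0.296
0.57 563 0.28
0.59 502 0.282
0.61 483 0.276
0.63 377 0.271
0.65 255 0.291
0.67 166 0.307
0.69 82 0.273
```

Emit:
{"op": "move_arm", "data": {
  "deltas": [
    [[0, 0, -0.1], [0.1, 0.5, 0], 1],
    [[0, 0, -0.2], [0.2, 1, 0], 1],
    [[0, 0, -0.23], [0.25, 1, 0], 1]
  ]
}}

```text
time: 0.48
tool_pos: [0.2651, -0.5267, 0.2299]
tcp_rot: [-3.138, -0.003, 0.002]
wrist_force: [0.3, -0.7, 1.0]
width: 0.376
```

```bash
python3 - <<'E'
from h import *
P=np.r_[cloud('top',np.load('pics/t0.npy'))[0],cloud('scene',np.load('pics/s0.npy'))[0]]
for y in np.arange(-.65,.15,.05):
    m=(abs(P[:,1]-y)<.025); print(round(y,2),[(round(x,2),P[k][:,2].max().round(2)) for x in np.arange(.25,.65,.05) if (k:=m&(abs(P[:,0]-x)<.025)).any()])
E
```

```text
-0.65 [(np.float64(0.25), np.float64(-0.67))]
-0.6 [(np.float64(0.25), np.float64(0.39))]
-0.55 [(np.float64(0.25), np.float64(0.61))]
-0.5 [(np.float64(0.25), np.float64(0.6))]
-0.45 [(np.float64(0.25), np.float64(0.6)), (np.float64(0.3), np.float64(-0.03)), (np.float64(0.4), np.float64(-0.0)), (np.float64(0.45), np.float64(0.15)), (np.float64(0.5), np.float64(0.15)), (np.float64(0.55), np.float64(0.0)), (np.float64(0.6), np.float64(0.0))]
-0.4 [(np.float64(0.25), np.float64(-0.9)), (np.float64(0.3), np.float64(0.0)), (np.float64(0.35), np.float64(0.0)), (np.float64(0.4), np.float64(0.01)), (np.float64(0.45), np.float64(0.15)), (np.float64(0.5), np.float64(0.05)), (np.float64(0.55), np.float64(0.0)), (np.float64(0.6), np.float64(0.0))]
-0.35 [(np.float64(0.25), np.float64(-0.9)), (np.float64(0.3), np.float64(0.0)), (np.float64(0.35), np.float64(0.0)), (np.float64(0.4), np.float64(0.0)), (np.float64(0.45), np.float64(0.0)), (np.float64(0.5), np.float64(0.0)), (np.float64(0.55), np.float64(0.0)), (np.float64(0.6), np.float64(0.0))]
-0.3 [(np.float64(0.25), np.float64(-0.89)), (np.floa
[... 1976 characters left out ...]
5), np.float64(0.08)), (np.float64(0.55), np.float64(0.1)), (np.float64(0.6), np.float64(0.1))]
0.05 [(np.float64(0.25), np.float64(-0.89)), (np.float64(0.3), np.float64(0.0)), (np.float64(0.35), np.float64(0.06)), (np.float64(0.4), np.float64(0.06)), (np.float64(0.45), np.float64(0.05)), (np.float64(0.5), np.float64(0.08)), (np.float64(0.55), np.float64(0.1)), (np.float64(0.6), np.float64(0.1))]
0.1 [(np.float64(0.25), np.float64(-0.89)), (np.float64(0.3), np.float64(0.0)), (np.float64(0.35), np.float64(0.0)), (np.float64(0.4), np.float64(0.0)), (np.float64(0.45), np.float64(0.05)), (np.float64(0.5), np.float64(0.08)), (np.float64(0.55), np.float64(0.1)), (np.float64(0.6), np.float64(0.1))]
```

Emit:
{"op": "move_arm", "data": {
  "deltas": [
    [[0, 0, 0], [0.15, 0.5, 0], 1],
    [[0, 0, 0], [0.4, 1, 0], 1]
  ]
}}

```text
time: 0.72
tool_pos: [0.3049, -0.4295, 0.2305]
tcp_rot: [-3.14, -0.001, 0.001]
wrist_force: [1.8, 0.2, 0.4]
width: 0.001
```

Emit:
{"op": "move_arm", "data": {
  "deltas": [
    [[0, 0, 0], [0.2, 0.5, 0], 1],
    [[0, 0, 0], [0.4, 1, 0], 1]
  ]
}}

```text
time: 0.98
tool_pos: [0.3453, -0.329, 0.2309]
tcp_rot: [-3.141, -0.003, 0.0]
wrist_force: [0.3, 0.6, -0.4]
width: -0.002
```

Emit:
{"op": "move_arm", "data": {
  "deltas": [
    [[0, 0, 0], [0.2, 0.5, 0], 1],
    [[0, 0, 0], [0.4, 1, 0], 1]
  ]
}}

```text
time: 1.23
tool_pos: [0.3853, -0.229, 0.2309]
tcp_rot: [-3.141, -0.003, 0.0]
wrist_force: [1.2, 0.5, 0.1]
width: -0.001
```

Emit:
{"op": "move_arm", "data": {
  "deltas": [
    [[0, 0, 0.1], [0.1, 0.25, 0], 1],
    [[0, 0, 0.2], [0.1, 0.5, 0], 1],
    [[0, 0, 0.3], [0.1, 0.75, 0], 1],
    [[0, 0, 0.4], [0.1, 1, 0], 1]
  ]
}}

```text
time: 1.72
tool_pos: [0.3948, -0.1298, 0.2309]
tcp_rot: [-2.984, -0.982, 0.001]
wrist_force: [0.6, 0.2, 0.3]
width: 0.002
```

Emit:
{"op": "move_arm", "data": {
  "deltas": [
    [[0, 0, 0.1], [0, 0.25, 0], 1],
    [[0, 0, 0.2], [0, 0.5, 0], 1],
    [[0, 0, 0.3], [0, 0.75, 0], 1],
    [[0, 0, 0.4], [0, 1, 0], 1]
  ]
}}

```text
time: 2.22
tool_pos: [0.3947, -0.03, 0.2309]
tcp_rot: [-2.534, -1.856, 0.001]
wrist_force: [-0.3, -0.4, -1.1]
width: 0.004
```

Emit:
{"op": "move_arm", "data": {
  "deltas": [
    [[0, 0, 0.1], [0, 0.25, 0], 1],
    [[0, 0, 0.2], [0, 0.5, 0], 1],
    [[0, 0, 0.3], [0, 0.75, 0], 1],
    [[0, 0, 0.4], [0, 1, 0], 1]
  ]
}}

```text
time: 2.72
tool_pos: [0.3947, 0.07, 0.2309]
tcp_rot: [-1.836, -2.548, 0.001]
wrist_force: [-0.1, -0.2, -0.6]
width: -0.001
```

Emit:
{"op": "move_arm", "data": {
  "deltas": [
    [[0, 0, 0.1], [0, 0.25, 0], 1],
    [[0, 0, 0.2], [0, 0.5, 0], 1],
    [[0, 0, 0.3], [0, 0.75, 0], 1],
    [[0, 0, 0.4], [0, 1, 0], 1]
  ]
}}

```text
time: 3.22
tool_pos: [0.3947, 0.1699, 0.2309]
tcp_rot: [-0.959, -2.991, 0.001]
wrist_force: [-0.1, 0.3, -0.1]
width: 0.001
```

Emit:
{"op": "move_arm", "data": {
  "deltas": [
    [[0, 0, 0.1], [-0.1, 0.1, 0], 1],
    [[0, 0, 0.2], [-0.2, 0.2, 0], 1],
    [[0, 0, 0.3], [-0.2, 0.2, 0], 1],
    [[0, 0, 0.4], [-0.2, 0.2, 0], 1],
    [[0, 0, 0.4], [-0.2, 0.2, 0], 1]
  ]
}}

```text
time: 3.85
tool_pos: [0.3748, 0.1891, 0.2309]
tcp_rot: [0.002, -3.141, 0.0]
wrist_force: [0.8, -1.1, -0.4]
width: -0.005
```

Emit:
{"op": "move_arm", "data": {
  "deltas": [
    [[0, 0, 0], [0, 0, -0.5], 1],
    [[0, 0, 0], [0, 0, -1], 1]
  ]
}}

```text
time: 4.1
tool_pos: [0.376, 0.1895, 0.1309]
tcp_rot: [0.002, 3.139, 0.002]
wrist_force: [-0.4, -0.0, -0.8]
width: -0.006
```

Emit:
{"op": "move_arm", "data": {
  "deltas": [
    [[0, 0, 0], [0, 0, -0.4], 1],
    [[0, 0, 0], [0, 0, -0.62], 1],
    [[0, 0, 0], [0, 0, -0.62], 1]
  ]
}}

```text
time: 4.47
tool_pos: [0.3731, 0.1882, 0.0672]
tcp_rot: [-0.0, -3.137, 0.003]
wrist_force: [0.1, 0.0, -0.1]
width: -0.0
```

Emit:
{"op": "move_arm", "data": {
  "deltas": [
    [[0, 0, 0], [0.15, 0, 0], 1],
    [[0, 0, 0], [0.2, 0, 0], 1],
    [[0, 0, 0], [0.25, 0, 0], 1],
    [[0, 0, 0], [0.3, 0, 0], 1],
    [[0, 0, 0], [0.35, 0, 0], 1],
    [[0, 0, 0], [0.4, 0, 0], 1]
  ]
}}

```text
time: 5.22
tool_pos: [0.4154, 0.1892, 0.0693]
tcp_rot: [0.004, -3.142, 0.0]
wrist_force: [0.1, 0.2, 0.5]
width: -0.004
```

```bash
python3 - <<'E'
from h import *
save('wrist','w1');b,_=save('top','t1')
w=cv2.imread('pics/w1.png');t=cv2.imread('pics/t1.png')[180:290,180:320]
cv2.imwrite('pics/c1.png',np.hstack([cv2.resize(w,(440,330)),cv2.resize(t,(360,330))]))
E
```

```text
(no output)
```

View pics/c1.png

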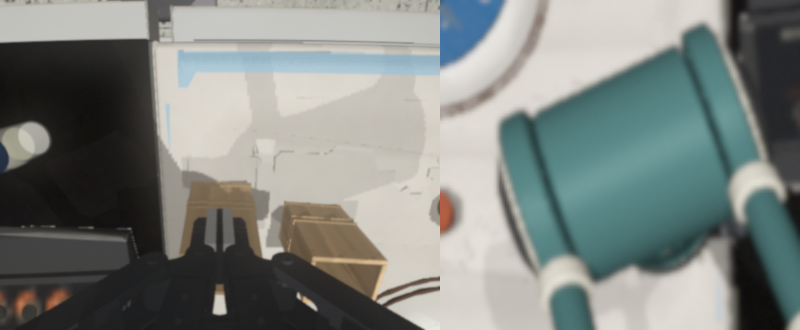

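The wrist image is upside down (its top is towards the robot). The fingers at (220,230) are against the near face of the right-hand crate, and the other crate stands at (330,240). I'll continue the push.

Emit:
{"op": "move_arm", "data": {
  "deltas": [
    [[0, 0, 0], [0.05, 0, 0], 1],
    [[0, 0, 0], [0.1, 0, 0], 1],
    [[0, 0, 0], [0.15, 0, 0], 1],
    [[0, 0, 0], [0.19, 0, 0], 1],
    [[0, 0, 0], [0.22, 0, 0], 1],
    [[0, 0, 0], [0.22, 0, 0], 1],
    [[0, 0, 0], [0.22, 0, 0], 1]
  ]
}}

```text
time: 6.2
tool_pos: [0.437, 0.1891, 0.0692]
tcp_rot: [0.004, -3.141, 0.0]
wrist_force: [-0.3, 0.2, 0.0]
width: 0.003
```

```bash
python3 - <<'E'
from h import *
save('wrist','w2')
w=cv2.imread('pics/w2.png');cv2.imwrite('pics/c2.png',cv2.rotate(w,cv2.ROTATE_180))
E
```

```text
(no output)
```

View pics/c2.png

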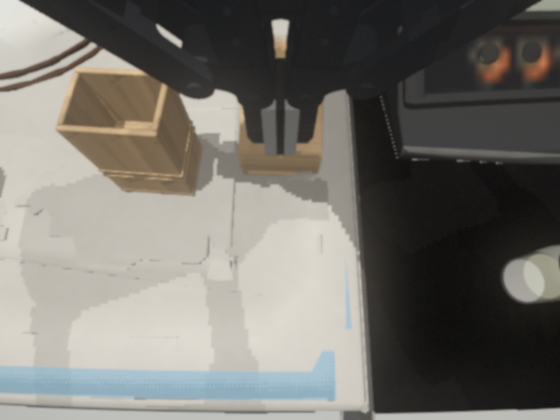

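The right crate is lying flat: its top face ends at (285,170) in the rotated view. The left one is still upright at (130,130). I'll back off and tip that one.

Emit:
{"op": "move_arm", "data": {
  "deltas": [
    [[0, 0, 0], [-0.2, 0, 0], 1],
    [[0, 0, 0], [-0.42, 0, 0], 1],
    [[0, 0, 0], [-0.42, 0.4, 0], 1],
    [[0, 0, 0], [-0.42, 0.75, 0], 1],
    [[0, 0, 0], [-0.42, 0.75, 0], 1],
    [[0, 0, 0], [-0.25, 0.75, 0], 1]
  ]
}}

```text
time: 7.0
tool_pos: [0.4104, 0.2635, 0.0687]
tcp_rot: [0.007, -3.14, 0.002]
wrist_force: [0.3, -0.3, -0.3]
width: 0.003
```

Emit:
{"op": "move_arm", "data": {
  "deltas": [
    [[0, 0, 0], [0.05, 0, 0], 1],
    [[0, 0, 0], [0.1, 0, 0], 1],
    [[0, 0, 0], [0.15, 0, 0], 1],
    [[0, 0, 0], [0.2, 0, 0], 1],
    [[0, 0, 0], [0.25, 0, 0], 1],
    [[0, 0, 0], [0.3, 0, 0], 1],
    [[0, 0, 0], [0.35, 0, 0], 1],
    [[0, 0, 0], [0.4, 0, 0], 1],
    [[0, 0, 0], [0.45, 0, 0], 1],
    [[0, 0, 0], [0.47, 0, 0], 1],
    [[0, 0, 0], [0.47, 0, 0], 1]
  ]
}}

```text
time: 8.38
tool_pos: [0.4593, 0.2642, 0.0693]
tcp_rot: [0.004, -3.142, -0.0]
wrist_force: [0.4, -0.7, -0.9]
width: 0.003
```

Emit:
{"op": "move_arm", "data": {
  "deltas": [
    [[0, 0, 0], [-0.3, 0, 0], 1],
    [[0, 0, 0], [-0.6, -0.1, 0], 1],
    [[0, 0, 0], [-0.9, -0.38, 0], 1],
    [[0, 0, 0], [-0.9, -0.38, 0], 1]
  ]
}}

```text
time: 8.88
tool_pos: [0.3659, 0.2243, 0.0681]
tcp_rot: [0.004, -3.138, 0.003]
wrist_force: [0.3, 1.2, -0.3]
width: -0.002
```

```bash
python3 - <<'E'
from h import *
save('wrist','w3'); print(status.read_state()['tool_pos'])
w=cv2.imread('pics/w3.png');cv2.imwrite('pics/c3.png',cv2.rotate(w,cv2.ROTATE_180))
E
```

```text
[0.36808845 0.2255969  0.06902122]
```

View pics/c3.png

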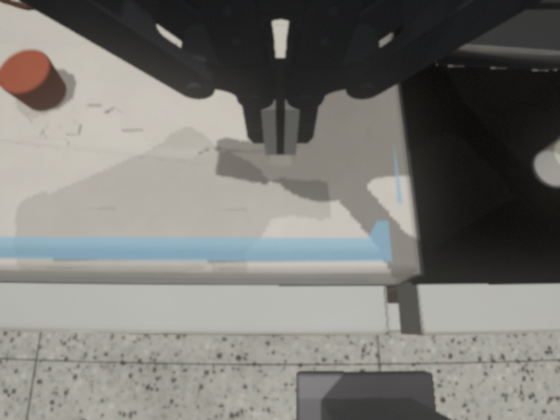

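Only bench, stopper and fingers are visible from here; the crates lie beyond the gripper. I'll pitch the tool to look at the undersides.

Emit:
{"op": "move_arm", "data": {
  "deltas": [
    [[0, -0.11, 0], [0, 0, 0.3], 1],
    [[0, -0.22, 0], [0, 0, 0.6], 1],
    [[0, -0.33, 0], [0, 0, 0.8], 1],
    [[0, -0.44, 0], [0, 0, 0.8], 1],
    [[0, -0.44, 0], [0, 0, 0.8], 1]
  ]
}}

```text
time: 9.55
tool_pos: [0.3685, 0.2273, 0.1494]
tcp_rot: [-0.006, 2.448, 0.002]
wrist_force: [1.4, 0.7, -0.4]
width: 0.004
```

```bash
python3 - <<'E'
from h import *
save('wrist','w4');save('scene','s4'); print(status.read_state()['tool_pos'])
w=cv2.rotate(cv2.imread('pics/w4.png'),cv2.ROTATE_180);s=cv2.imread('pics/s4.png')[170:300,170:300]
cv2.imwrite('pics/c4.png',np.hstack([cv2.resize(w,(480,360)),cv2.resize(s,(320,360))]))
E
```

```text
[0.36846463 0.22715187 0.14908636]
```

View pics/c4.png

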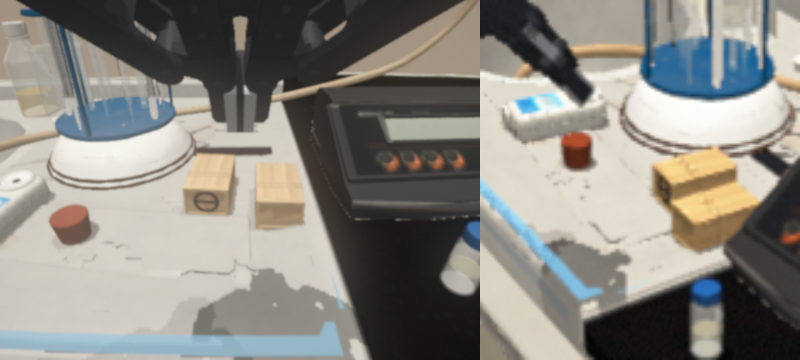

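The left crate carries the stamp (ring at (206,202)), and the right one is bare at (279,212). Both lie flat, with the line just beyond at (197–270,150) and the stand's base to the left.

```bash
python3 - <<'E'
from h import *
d=np.load('pics/w4.npy');im=cv2.imread('pics/w4.png')
P,u,v=cloud('wrist',d)
m=(abs(P[:,2]-.0366)<.006)&(P[:,0]>.42)&(P[:,0]<.58)&(P[:,1]>.14)&(P[:,1]<.31)
for s in(P[:,1]>.226,P[:,1]<.226):
    q=P[m&s];r=cv2.minAreaRect((q[:,:2]*1000).astype(np.float32));print('top',len(q),r,cv2.boxPoints(r).round(1).tolist(),np.median(q[:,2]))
g=im.max(2)[v,u]
m=(g<75)&(abs(P[:,2]-.004)<.006)&(P[:,0]>.56)&(P[:,0]<.66)&(P[:,1]>.16)&(P[:,1]<.35)
q=P[m];print('line',len(q),np.percentile(q,[2,50,98],axis=0).round(4).tolist())
for y in np.arange(.17,.3,.02):
    k=q[abs(q[:,1]-y)<.006]
    if len(k)>3: print(round(y,2),np.percentile(k[:,0],[3,97]).round(4))
m=(P[:,2]>.008)&(P[:,0]>.54)&(P[:,0]<.68)&(P[:,1]>.22)&(P[:,1]<.4)&(P[:,2]<.1)
for x in np.arange(.54,.68,.02):
    k=P[m&(abs(P[:,0]-x)<.01)]
    if len(k): print('stand',round(x,2),k[k[:,1].argmin()].round(4))
E
```

```text
top 2251 ((524.2437744140625, 263.8482666015625), (126.4231185913086, 64.98577880859375), 13.076308250427246) [[455.29998779296875, 281.20001220703125], [470.0, 217.89999389648438], [593.2000122070312, 246.5], [578.5, 309.79998779296875]] 0.03590318053831338
top 2603 ((483.2484130859375, 188.37095642089844), (46.746829986572266, 76.84246063232422), 87.92359924316406) [[444.0, 166.39999389648438], [520.7999877929688, 163.60000610351562], [522.5, 210.3000030517578], [445.70001220703125, 213.10000610351562]] 0.03600317990459578Traceback (most recent call last):
  File "<stdin>", line 9, in <module>
    return _quantile_unchecked(
        a, q, axis, out, overwrite_input, method, keepdims, weights)
    return _ureduce(a,
                    func=_quantile_ureduce_func,
    ...<5 lines>...
                    overwrite_input=overwrite_input,
                    method=method)
    r = func(a, **kwargs)
    result = _quantile(arr,
                       quantiles=q,
    ...<2 lines>...
                       out=out,
                       weights=wgt)
    slices_having_nans = np.isnan(arr[-1, ...])
                                  ~~~^^^^^^^^^
IndexError: index -1 is out of bounds for axis 0 with size 0
```

```bash
python3 - <<'E'
from h import *
d=np.load('pics/w4.npy');im=cv2.imread('pics/w4.png')
P,u,v=cloud('wrist',d)
m=(abs(P[:,2]-.0366)<.005)&(P[:,0]>.45)&(P[:,0]<.552)&(P[:,1]>.226)&(P[:,1]<.295)
q=P[m];r=cv2.minAreaRect((q[:,:2]*1000).astype(np.float32));print('top',len(q),r,cv2.boxPoints(r).round(1).tolist())
g=im.max(2).astype(float)
for c in(205,215,260,267):
    uu=int(559-c*560/480);col=g[:,uu];rows=np.arange(225,270)
    print(c,uu,col[225:270].astype(int).tolist())
    dk=rows[col[225:270]<100]
    if len(dk):print(dk.min(),dk.max(),plane('wrist',[(uu,dk.min()-.5),(uu,dk.max()+.5)],.0046).round(4).tolist(), [world('wrist',[(uu,x)],d[x,uu]).round(4).tolist() for x in (dk.min()-4,int(dk.mean()),)])
m=(P[:,2]>.008)&(P[:,0]>.555)&(P[:,0]<.68)&(P[:,1]>.22)&(P[:,1]<.4)&(P[:,2]<.1)
for x in np.arange(.56,.68,.02):
    k=P[m&(abs(P[:,0]-x)<.01)]
    if len(k): print('stand',round(x,2),k[k[:,1].argmin()].round(4))
E
```

```text
top 2193 ((504.4692077636719, 259.7202453613281), (46.829383850097656, 77.80330657958984), 86.2254409790039) [[464.1000061035156, 238.89999389648438], [541.7000122070312, 233.8000030517578], [544.7999877929688, 280.5], [467.20001220703125, 285.6000061035156]]
205 319 [224, 224, 224, 225, 225, 225, 225, 225, 226, 226, 226, 225, 224, 217, 201, 172, 133, 104, 95, 94, 96, 103, 117, 134, 147, 158, 170, 183, 195, 200, 202, 205, 207, 208, 209, 209, 209, 210, 211, 212, 212, 211, 209, 203, 193]
243 245 [[0.6136, 0.2778, 0.0046], [0.622, 0.2787, 0.0046]] [[[0.6052, 0.277, 0.0041]], [[0.6187, 0.2784, 0.0041]]]
215 308 [232, 232, 231, 231, 230, 230, 229, 229, 229, 229, 229, 228, 225, 216, 194, 157, 117, 98, 94, 93, 95, 110, 142, 174, 195, 206, 210, 211, 211, 211, 211, 211, 210, 210, 210, 209, 209, 209, 210, 209, 204, 194, 185, 187, 195]
242 245 [[0.611, 0.264, 0.0046], [0.622, 0.2648, 0.0046]] [[[0.6023, 0.2634, 0.0043]], [[0.6153, 0.2643, 0.0045]]]
260 255 [227, 226, 226, 223, 218, 213, 211, 213, 214, 214, 211, 202, 183, 151, 117, 97, 92, 93, 93, 91, 93, 99, 123, 158, 187, 204, 211, 212, 212, 212, 212, 212, 212, 212, 212, 212, 212, 212, 212, 211, 211, 211, 212, 212, 212]
240 246 [[0.606, 0.1989, 0.0046], [0.6253, 0.1979, 0.0046]] [[[0.6046, 0.1988, 0.0005]], [[0.6164, 0.1984, 0.0041]]]
267 247 [225, 225, 224, 223, 219, 215, 213, 212, 212, 212, 212, 211, 205, 190, 165, 131, 104, 93, 92, 91, 92, 96, 120, 157, 186, 203, 210, 211, 212, 212, 212, 211, 212, 212, 212, 213, 212, 212, 212, 212, 211, 211, 211, 212, 212]
242 246 [[0.6114, 0.1888, 0.0046], [0.6253, 0.1878, 0.0046]] [[[0.6039, 0.1893, 0.0037]], [[0.6194, 0.1882, 0.0041]]]
stand 0.56 [0.5678 0.2999 0.0108]
stand 0.58 [0.5884 0.2938 0.0102]
stand 0.6 [0.6081 0.2916 0.0108]
stand 0.62 [0.612  0.2921 0.0102]
stand 0.64 [0.6302 0.2957 0.0111]
stand 0.66 [0.6526 0.3013 0.0107]
```

The stamped crate's rim centre is about (0.542, 0.257) and its axis is yawed −3.8°. The line centre is x≈0.615, the stand's edge is y≥0.292, and the blank crate lies at y<0.213. So the push is about 73 mm along the crate's own axis. I'll push most of that, then look.

Emit:
{"op": "move_arm", "data": {
  "deltas": [
    [[0, 0.1, -0.02], [0.1, 0.2, -0.2], 1],
    [[0, 0.22, -0.042], [0.3, 0.37, -0.5], 1],
    [[0, 0.22, -0.042], [0.35, 0.37, -0.8], 1],
    [[0, 0.22, -0.042], [0.35, 0.37, -0.8], 1]
  ]
}}

```text
time: 10.15
tool_pos: [0.4045, 0.262, 0.0673]
tcp_rot: [0.087, 2.799, -0.037]
wrist_force: [-0.7, 0.0, -0.5]
width: 0.002
```

Emit:
{"op": "move_arm", "data": {
  "deltas": [
    [[0, 0, 0], [0.1, 0, -0.3], 1],
    [[0, 0, 0], [0.2, 0, -0.53], 1],
    [[0, 0, 0], [0.3, 0, -0.53], 1],
    [[0, 0, 0], [0.35, 0, -0.53], 1],
    [[0, 0, 0], [0.35, 0, -0.53], 1]
  ]
}}

```text
time: 10.78
tool_pos: [0.4406, 0.2641, 0.0182]
tcp_rot: [0.085, 2.792, -0.029]
wrist_force: [-0.0, 0.0, -0.9]
width: 0.002
```

Emit:
{"op": "move_arm", "data": {
  "deltas": [
    [[0, 0, 0], [0.06, 0, 0], 1],
    [[0, 0, 0], [0.12, 0, 0], 1],
    [[0, 0, 0], [0.18, -0.01, 0], 1],
    [[0, 0, 0], [0.24, -0.01, 0], 1],
    [[0, 0, 0], [0.3, -0.02, 0], 1],
    [[0, 0, 0], [0.36, -0.02, 0], 1],
    [[0, 0, 0], [0.42, -0.03, 0], 1],
    [[0, 0, 0], [0.48, -0.03, 0], 1],
    [[0, 0, 0], [0.54, -0.04, 0], 1],
    [[0, 0, 0], [0.6, -0.04, 0], 1],
    [[0, 0, 0], [0.66, -0.05, 0], 1],
    [[0, 0, 0], [0.72, -0.05, 0], 1],
    [[0, 0, 0], [0.77, -0.05, 0], 1],
    [[0, 0, 0], [0.77, -0.05, 0], 1]
  ]
}}

```text
time: 12.52
tool_pos: [0.5169, 0.2583, 0.0165]
tcp_rot: [0.084, 2.794, -0.032]
wrist_force: [-0.2, -0.4, -0.1]
width: 0.0
```

Emit:
{"op": "move_arm", "data": {
  "deltas": [
    [[0, 0, 0], [-0.4, 0, 0], 1],
    [[0, 0, 0], [-0.8, 0, 0.3], 1],
    [[0, -0.1, 0], [-1, -0.2, 0.9], 1],
    [[0, -0.2, 0], [-1, -0.2, 1], 1],
    [[0, -0.22, 0], [-1, -0.2, 1], 1],
    [[0, -0.22, 0], [-1, -0.2, 1], 1]
  ]
}}

```text
time: 13.28
tool_pos: [0.415, 0.2382, 0.1159]
tcp_rot: [0.078, 2.45, -0.015]
wrist_force: [0.5, 0.7, -0.1]
width: -0.004
```

```bash
cat > look.py <<'E'
from h import *
import sys
n=sys.argv[1];save('wrist',n);ci=camera_info('wrist')
im=cv2.imread(f'pics/{n}.png');d=np.load(f'pics/{n}.npy');cv2.imwrite(f'pics/{n}r.png',cv2.rotate(im,cv2.ROTATE_180))
P,u,v=cloud('wrist',d)
for nm,x0,x1,y0,y1 in(('st',.5,.64,.222,.288),('bl',.42,.53,.15,.22)):
    m=(abs(P[:,2]-.0366)<.005)&(P[:,0]>x0)&(P[:,0]<x1)&(P[:,1]>y0)&(P[:,1]<y1)
    q=P[m];r=cv2.minAreaRect((q[:,:2]*1000).astype(np.float32));print(nm,len(q),r,cv2.boxPoints(r).round(1).tolist())
print(status.read_state()['tool_pos'],status.read_state()['time'])
E
python3 look.py w5
```

```text
st 1928 ((561.3153076171875, 256.5129089355469), (46.193302154541016, 77.06742095947266), 85.65160369873047) [[521.0999755859375, 236.39999389648438], [598.0, 230.60000610351562], [601.5, 276.6000061035156], [524.5999755859375, 282.5]]
bl 3779 ((483.9250793457031, 188.62002563476562), (47.314552307128906, 76.41551208496094), 87.77674102783203) [[444.79998779296875, 166.5], [521.2000122070312, 163.5], [523.0, 210.8000030517578], [446.70001220703125, 213.6999969482422]]
[0.41561594 0.23840814 0.11613472] 13.325
```

View pics/w5r.png

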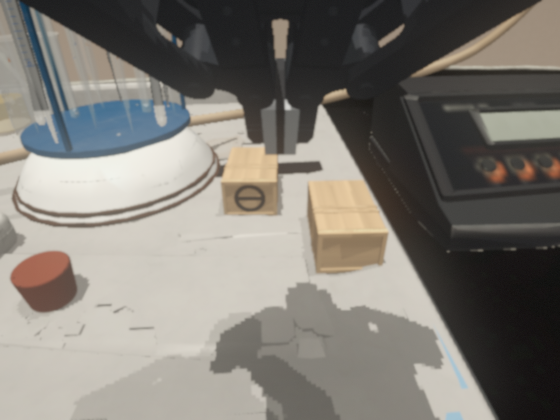

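The stamped crate's rim is at about x=0.599, with its ring at (250,198); the blank crate is undisturbed. It needs 16 mm more.

Emit:
{"op": "move_arm", "data": {
  "deltas": [
    [[0, 0.1, 0], [0.2, 0.2, -0.3], 1],
    [[0, 0.2, 0], [0.4, 0.2, -0.7], 1],
    [[0, 0.22, 0], [0.6, 0.2, -1], 1],
    [[0, 0.22, 0], [0.7, 0.2, -1], 1],
    [[0, 0.22, 0], [0.7, 0.2, -1], 1]
  ]
}}

```text
time: 13.95
tool_pos: [0.4872, 0.258, 0.0165]
tcp_rot: [0.086, 2.795, -0.032]
wrist_force: [0.2, 0.3, 0.1]
width: -0.003
```

Emit:
{"op": "move_arm", "data": {
  "deltas": [
    [[0, 0, 0], [0.1, 0, 0], 1],
    [[0, 0, 0], [0.2, 0, 0], 1],
    [[0, 0, 0], [0.26, -0.01, 0], 1],
    [[0, 0, 0], [0.32, -0.01, 0], 1],
    [[0, 0, 0], [0.38, -0.01, 0], 1],
    [[0, 0, 0], [0.43, -0.01, 0], 1],
    [[0, 0, 0], [0.46, -0.01, 0], 1],
    [[0, 0, 0], [0.46, -0.01, 0], 1]
  ]
}}

```text
time: 14.95
tool_pos: [0.5325, 0.2572, 0.0162]
tcp_rot: [0.084, 2.795, -0.032]
wrist_force: [0.3, 0.2, -0.2]
width: -0.0
```

Emit:
{"op": "move_arm", "data": {
  "deltas": [
    [[0, 0, 0], [-0.4, 0, 0], 1],
    [[0, 0, 0], [-0.8, 0, 0.3], 1],
    [[0, -0.1, 0], [-1, -0.2, 0.9], 1],
    [[0, -0.2, 0], [-1, -0.2, 1], 1],
    [[0, -0.22, 0], [-1, -0.2, 1], 1],
    [[0, -0.22, 0], [-1, -0.2, 1], 1]
  ]
}}

```text
time: 15.7
tool_pos: [0.4309, 0.2371, 0.1157]
tcp_rot: [0.078, 2.451, -0.016]
wrist_force: [0.3, 0.1, -0.9]
width: -0.001
```

```bash
python3 look.py w6; python3 - <<'E'
from h import *
im=cv2.imread('pics/w6r.png');cv2.imwrite('pics/w6c.png',cv2.resize(im[90:240,150:350],(800,600),interpolation=cv2.INTER_CUBIC))
E
```

```text
st 1944 ((577.0948486328125, 256.7136535644531), (46.30204772949219, 77.08097839355469), 86.56035614013672) [[537.2000122070312, 235.89999389648438], [614.2000122070312, 231.3000030517578], [617.0, 277.5], [540.0, 282.1000061035156]]
bl 4409 ((484.96893310546875, 188.80490112304688), (47.31693649291992, 77.42926025390625), 88.36349487304688) [[445.6000061035156, 166.3000030517578], [523.0, 164.10000610351562], [524.2999877929688, 211.3000030517578], [446.8999938964844, 213.60000610351562]]
[0.43158779 0.23734266 0.11600455] 15.75
```

View pics/w6c.png

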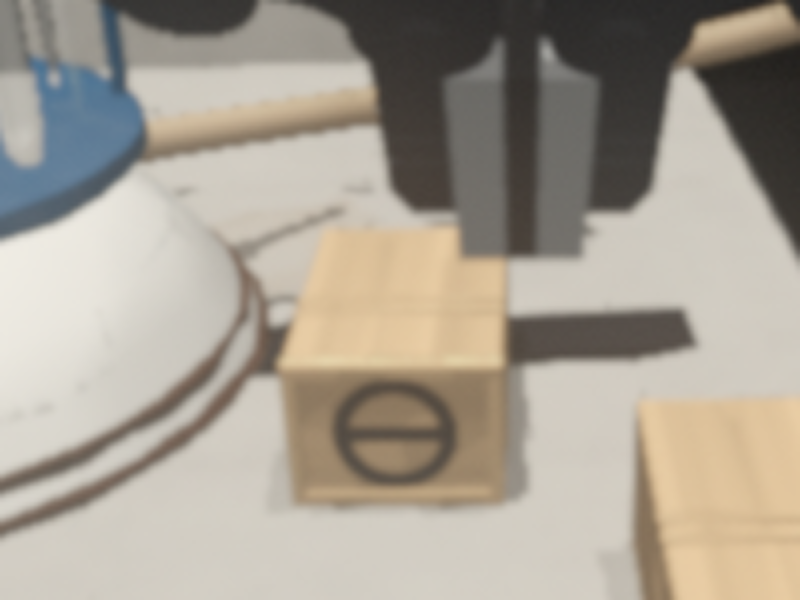

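The stamped crate lies short-side up, with the tape emerging to its right at crop rows ~313–360. I'll cross-check the line position in this frame and in the top view.

```bash
python3 - <<'E'
from h import *
uv=[(559-(150+x/4),419-(90+y/4)) for x,y in((540,317),(540,361),(660,312),(660,356))]
print(plane('wrist',uv,.0046).round(4).tolist())
save('top','t6');im=cv2.imread('pics/t6.png')
cv2.imwrite('pics/t6c.png',cv2.resize(im[140:290,160:360],(800,600),interpolation=cv2.INTER_CUBIC))
E
```

```text
[[0.6275, 0.2211, 0.0046], [0.6021, 0.2229, 0.0046], [0.628, 0.1885, 0.0046], [0.6024, 0.1922, 0.0046]]
```

View pics/t6c.png

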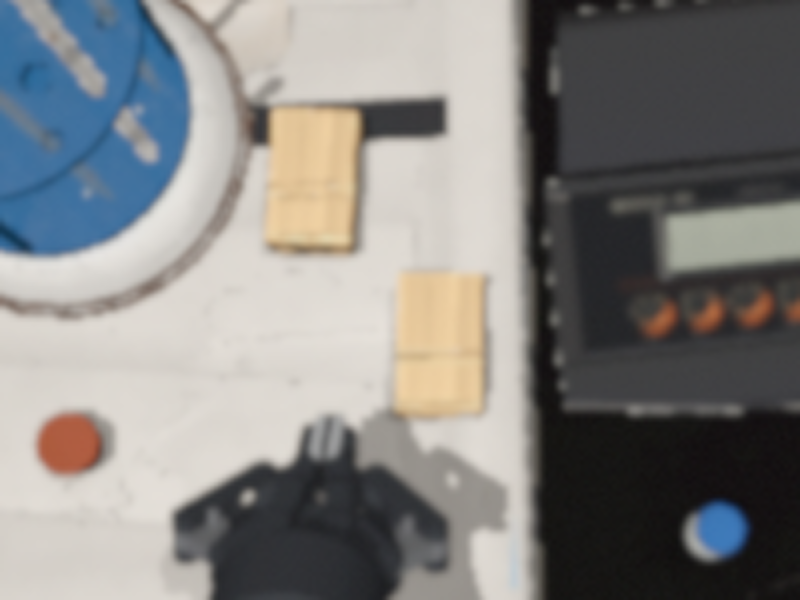

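The wrist view puts the line centre at x=0.615 and the rim at 0.6146. The top view agrees once parallax of the raised top face is allowed for. The blank crate, stopper and vial are where they should be, and the tool is clear, so I'm handing in.

```bash
python3 -c "
from workcell import order;print(order.finish_job())"
```

```text
the job is handed in; nothing more can be done
None
```

I tipped both crates onto their far sides, right one first. The wrist view then showed the ring stamp on the left crate. I pushed that one about 73 mm along its own axis with closed fingertips, in two strokes with a look between, then handed the job in.

**Stamped crate:** in the last wrist measurement its rim centre is at x≈0.6146 m. The line centre is at x≈0.615 m, with its edges at about 0.602 and 0.628 m. The crate is still lying as it fell, about 10 mm clear of the stand's base.

**Blank crate:** it lies where it fell, with its rim at about x=0.523 m, well short of the line.

**Bystanders:** the stopper and vial are in the same place in the top view as before. I did not recheck the dish at the end (it was outside that crop), but the fingers passed well above it on the way over and never worked near it.

**Limits:** wrist forces stayed below about 2 N in every reading, and the clock stood at about 15.8 s of the allowed 54 s. The tool was withdrawn and touching nothing at hand-in.

The only disagreement was in the top view, where the rim looks slightly beyond the line's middle. I put that down to parallax, because the face seen there is 34 mm above the bench.

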